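# Set the ripening-room humidity dial behind its sliding guard

## Task

Adjust the ripening-room humidity controller on the bench: slide the clear guard with the orange handle fully open, reach into the round well and turn the black dial clockwise until its white pointer points straight at the red mark, then slide the guard fully shut again. Leave the dial on the mark and do not disturb the cheese, jar, brush and cup standing around.

Things in the scene. Friction and masses are not known exactly. Their poses are not given: they have to be found in the camera images.
- controller: White enclosure 160 x 300 mm, 75 mm high, on a grey foot 170 x 310 x 20 mm, fixed. Origin: centre of its underside; x = short side, away from the robot at yaw 0; y = long side, the guard's opening direction; z up. A round upright well, 98 mm wide, 55 mm deep, open on top, has its axis at x 0, y -70 mm. Aluminium rails 8 mm wide and high run along y on its top at x +-73 mm.
- guard (a joint): Slide of the clear plastic guard plate (132 x 130 x 5 mm, underside 2 mm above the enclosure's top) along the controller's y: 0 = fully shut over the well, 0.14 m = fully open at the stop. About 2 N of friction; it stays where it is left.
- guard_handle (a point): Point on the guard's orange handle, an upright bar 60 mm long along the controller's x, 12 mm thick along its y, rising 30 mm above the clear plate to 112 mm above the bench. The point is on the bar's centre line, 102 mm above the bench. It moves with the guard; at guard = 0 it is at x 0, y -20 mm in the controller's frame.
- dial (a joint): Turn of the black dial: 0 to 4.71 rad, grows clockwise from above; at 0 the pointer is 135 degrees counter-clockwise of the controller's x. Friction 0.06 N m; stays where left. Starts at 0.2 to 1.0; the mark is 1.0 to 2.8 rad farther clockwise, often more than one grasp.
- dial_grip (a point): Point on the dial's upright axis, 56 mm above the bench, where to grip. The dial is an upright bar 46 mm long, 14 mm thick, on a round skirt 52 mm wide; skirt top 30 mm, bar top 60 mm above the bench, 15 mm below the well's lip. Grip across the 14 mm from above; from the bar's sides to the well wall is 42 mm, so open the fingers only part way (45 mm).
- dial_pointer (a point): Point near the end of the white pointer line on the dial bar's top, on the bar's long axis 24 mm from the dial's turning axis, 59 mm above the bench. Only this end of the bar has the white line (on the top and down the end face).
- mark_point (a point): Point 24 mm from the dial's axis in the direction of the red mark (7 mm wide stripe painted on the well's floor, wall and rim), at 59 mm above the bench: dial_pointer comes to this point when the dial is set right. Fixed.
- truckle: Small golden cheese, 116 mm in diameter, 60 mm high, standing at one side of the controller. Origin: centre of its underside.
- jar: Amber glass jar, 70 mm in diameter, 90 mm high. Origin: centre of its underside.
- brush: Brush lying at the side. Origin: under its middle.
- cup: Steel cup, 76 mm in diameter at the rim, 80 mm high. Origin: centre of its underside.

How it is judged:
By the outcome, as a careful person would: the job done as asked, in the order asked, and still so for the second after the job is handed in, with the robot touching nothing.
It also fails if it takes over 72 s, if anything falls off the work surface, if the arm or the gripper's body presses on something with over 40 N, if the wrist force passes 120 N, or if a joint passes its speed limit or range.

## Robot

A 6-joint arm with a two-finger parallel gripper is mounted at the origin on the work surface. World frame = base frame: x ahead of the robot, y to its left, z up, the work surface at z = 0. Lengths are in mm, angles in rad, forces in N, time in s.
With the tool pointing down it reaches from about 350 to 975 mm from the base axis. Payload 7.1 kg.
Tool frame: the origin (TCP) lies on the centre line of the jaws, within the pads' length; the fingertips stand 17 mm ahead of it and the grasp point (between the pads) lies 2 mm behind it (tip_extent is the distance from the TCP to the fingertips, in mm); z points along the fingers, y is the line along which they close (so a half turn about z gives the same grasp; the last joint's range is limited). The gripper opens to 88 mm and grips with 3 to 60 N. Pads are 20 mm wide; open, the fingers measure 115 mm over their backs; the gripper's body (75 mm by 178 mm) begins 61 mm behind the grasp point.
Start: joints at [1.218, 0.423, 1.63, -0, 1.089, -0.019], TCP at [204.74, 590.497, 219.275] pointing down, gripper open.
Joint ranges: [-3, 3], [-0.9, 2.11], [0.09, 2.58], [-1.31, 4.45], [0.11, 2.69], [-2.54, 2.54]. Speed limits (rad/s): [2.39, 2.39, 3.01, 3.14, 3.14, 3.14].

## Interface

Orientations are given as a rotation vector (axis times angle).
In Python, from workcell import get_obs, get_image, camera_model, close_job, look_for, outline_of, pinpoint, tip_extent gives the robot as it stands.
- The arm moves only by the shell command python3 -m jog 'ROWS'. ROWS is text: rows parted by semicolons, each of 7 numbers parted by spaces: the shift along the tool's x, y, z as a fraction of full scale, then the turn, a rotation vector about the tool's x, y, z as a fraction of full scale, then the closure, from -1 (fully open) to 1 (shut). A call has 1 to 8 rows; each row is the pose to reach, as a shift and turn from the pose commanded when the call began, along the tool's axes at that moment; what a row does not reach only later rows make up. Full scale, the value 1, is 0.2 m for a shift and 30 degrees for a turn. A row lasts 1/10 s, in which the tool goes at most 50 mm and 8.59 degrees, less where a joint would pass 70% of its speed; a pose out of reach is approached as far as the arm can. A call with a number of a shift or a turn outside -1 to 1 is refused whole. A call with a gripper value outside its range is refused whole. The fingers move at their own pace and stop on an object; the grip force is fixed at half the most. Time passes only in rows, so rows that repeat a pose let the fingers close. It gives the time, the measured TCP pose, the force, the opening and the grip force at its end, in the units of the state.
- get_obs(): the state, without advancing time (a new reading comes with each control period).
- get_image(name): name is "scene" or "top" or "wrist"; returns the picture (384x512x3 uint8, red, green, blue); there is no depth.
- camera_model(name): a dict with "fx", "fy", "cx", "cy" (pixels), "dist_coeffs" ([k1, k2, p1, p2, k3] as OpenCV has them; the pictures are not rectified), "origin" and "orientation" of the camera in the world; the wrist camera has in their place "tool_from_camera" (4x4, takes a point from camera to tool coordinates, whose origin is the TCP and whose axes are the flange's). Camera axes: x right, y down, z forward; pixel columns grow to the right and rows downward; lengths in mm; the calibration is good to about 2 mm. A picture is of the moment at which its call begins: read the wrist's pose just before it. camera_model takes no time and is no camera call.
- close_job(): hands the job in; it is judged then, once.
Trained networks look in the newest picture that a camera, given by its name, has taken for a name from the list of things; names that differ only in an ending like _2 or _b are one class to them, and where a whole thing is asked for, a point or a joint stands for the part that bears it (a point fixed in the world has none). Each returns a list of dicts, best first, with "confidence" (0 to 1); they miss things now and then, are a little off and sometimes report something else, mostly with a low value. They report only what shows in the picture. A call takes as long as a camera call.
- look_for(target, camera): "xyz" ([x, y, z] in mm, in the coordinates of the camera as it stood for that picture, good to about 4 mm: the middle of the surface that is visible of it).
- outline_of(target, camera): "mask" (384x512 bool, what is visible of it).
- pinpoint(target, camera): "xyz" ([x, y, z] in mm, in the coordinates of the camera as it stood for that picture, good to about 4 mm: a listed point, or the origin of a listed thing).
The state is a dict: "t": time; "qpos": joint angles; "qvel": joint speeds; "joint_torque": joint torques, N m; "ee_pos": TCP position; "orientation": TCP orientation; "ft_force": force on the tool from outside, world axes, zero at the start; "moment": the same for the moment, N m; "width": finger opening in mm; "grasp_force": force on a finger pad.
Only numpy, scipy, OpenCV 4.12 (cv2) and the standard library are available. Lean on these libraries where they do the work, as an engineer would, in place of code of your own. Each camera call takes 0.05 s, during which the arm holds its last target. There are 200 camera calls.

## Working session

There is one attempt and no reset: what is moved stays moved. The work goes in short steps, Python scripts to look and compute and a shell command to move; the robot and the scene stay as the last step left them, time stands still between calls to the robot, and variables do not carry over. Pictures are saved under pics/ and viewed, at most 10 in all, crops included, and the job is handed in when it is done.

```bash
mkdir -p pics
cat > h.py <<'E'
import numpy as np, cv2
from scipy.spatial.transform import Rotation as R
from workcell import *
def cam_pose(c):
    m=camera_model(c)
    if c=="wrist":
        o=get_obs(); T=np.eye(4); T[:3,:3]=rot(o["orientation"]); T[:3,3]=o["ee_pos"]
        T=T@np.array(m["tool_from_camera"]); return m,T
    T=np.eye(4); T[:3,:3]=rot(m["orientation"]); T[:3,3]=m["origin"]; return m,T
def rot(v):
    v=np.array(v,float)
    return v if v.shape==(3,3) else R.from_rotvec(v).as_matrix()
def K(m): return np.array([[m["fx"],0,m["cx"]],[0,m["fy"],m["cy"]],[0,0,1.]])
def ray(m,T,px):
    u=cv2.undistortPoints(np.array([[px]],float),K(m),np.array(m["dist_coeffs"],float))[0,0]
    return T[:3,3],T[:3,:3]@np.array([u[0],u[1],1])
def onz(m,T,px,z):
    o,d=ray(m,T,px); return o+d*(z-o[2])/d[2]
def proj(m,T,P):
    Ti=np.linalg.inv(T); p,_=cv2.projectPoints(np.array(P,float).reshape(-1,3),cv2.Rodrigues(Ti[:3,:3])[0],Ti[:3,3],K(m),np.array(m["dist_coeffs"],float)); return p[:,0]
def tri(rays):
    A=0;b=0
    for o,d in rays:
        d=d/np.linalg.norm(d);M=np.eye(3)-np.outer(d,d);A=A+M;b=b+M@o
    return np.linalg.solve(A,b)
def w(T,xyz): return (T@np.r_[xyz,1])[:3]
E
cat > a.py <<'E'
from h import *
np.set_printoptions(precision=1,suppress=True)
o=get_obs(); print(o["t"],o["orientation"],o["width"],tip_extent)
for c in ("scene","top"):
    m,T=cam_pose(c); im=get_image(c); cv2.imwrite(f"pics/{c}0.png",im[...,::-1]); print(c,T[:3,3],m["fx"])
    for n in ("controller","guard_handle","dial_grip","dial_pointer","mark_point","truckle","jar","brush","cup"):
        for r in pinpoint(n,c)[:1]: print(c,n,w(T,r["xyz"]),round(r["confidence"],2))
E
python3 a.py; python3 -c "
import cv2,numpy as np
cv2.imwrite('pics/both.png',cv2.resize(np.hstack([cv2.imread('pics/scene0.png'),cv2.imread('pics/top0.png')]),(800,300)))"
```

```text
0.0 [-0.5 -3.1  0. ] 87.79360363283854 17.0
scene [1287.6  -27.5  940.6] 426.4544153799757
scene controller [532.4 -50.   -1.7] 0.71
scene guard_handle [534.2 -42.6  99.6] 0.74
scene dial_pointer [ 334.3 -436.9    4.6] 0.7
scene truckle [603.9 385.6   0. ] 0.83
scene jar [ 591.1 -440.2   -2.3] 0.62
scene brush [ 336.5 -437.4    0.5] 0.8
scene cup [443.9 392.6  -1.8] 0.7
top [ 271.6   15.4 1201.6] 405.84495365173683
top controller [537.1 -43.9  -3.8] 0.78
top guard_handle [537.9 -40.3 103.1] 0.55
top dial_pointer [ 336.3 -440.3   -0.6] 0.38
top truckle [605.6 385.7  -1.6] 0.86
top jar [ 595.4 -440.7    4.2] 0.58
top cup [444.4 393.5  -1. ] 0.65
```

View pics/both.png

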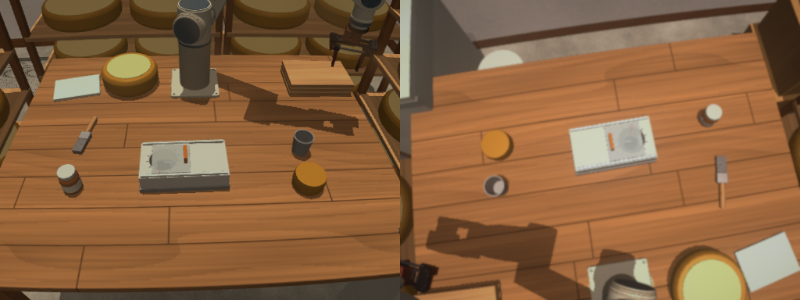

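```bash
cat > go.py <<'E'
# usage: go.py x y z [yaw_deg of tool y axis]: shift & turn needed, in row units
import sys; from h import *
def plan(P,yaw=None):
    o=get_obs(); M=rot(o["orientation"]); d=M.T@(np.array(P)-o["ee_pos"])/200
    cur=np.degrees(np.arctan2(M[1,1],M[0,1])); r=np.zeros(3)
    if yaw is not None:
        a=(yaw-cur+90)%180-90
        c,s=np.cos(np.radians(cur+a)),np.sin(np.radians(cur+a))
        y=np.array([c,s,0]);z=np.array([0,0,-1.]);G=np.stack([np.cross(y,z),y,z],1)
        r=np.degrees(R.from_matrix(M.T@G).as_rotvec())/30
    print("t %.1f pos %s yaw %.1f w %.1f q6 %.2f"%(o["t"],np.round(o["ee_pos"],1),cur,o["width"],o["qpos"][5]),"shift",np.round(d,4),"turn",np.round(r,3))
if __name__=="__main__":
    a=[float(v) for v in sys.argv[1:]]; plan(a[:3],a[3] if len(a)>3 else None)
E
python3 go.py 480 -50 420 90; python3 -c "
from h import *
m=camera_model('wrist');print(np.round(m['tool_from_camera'],2),m['fx'])
im=cv2.imread('pics/scene0.png')[170:250,165:305];im2=cv2.imread('pics/top0.png')[140:225,205:345]
cv2.imwrite('pics/z.png',np.vstack([cv2.resize(im,(510,290),interpolation=3),cv2.resize(im2,(510,310),interpolation=3)]))"
```

```text
t 1.0 pos [204.7 590.5 219.3] yaw 70.9 w 87.6 q6 -0.02 shift [-2.3495 -2.5747 -1.0035] turn [-0.     0.    -0.637]
[[   0.     -0.97   -0.24   65.62]
 [   1.      0.      0.     -0.59]
 [  -0.     -0.24    0.97 -166.81]
 [   0.      0.      0.      1.  ]] 279.1980727950671
```

View pics/z.png

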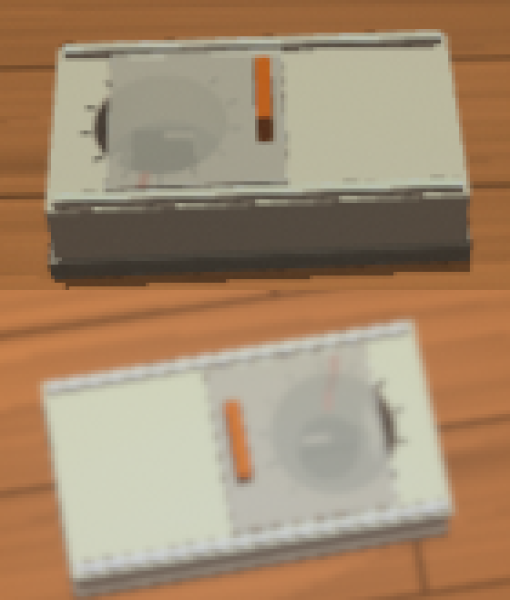

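```bash
r="-0.8 -0.86 -0.14 0 0 0 -1"; python3 -m jog '-0.8 -0.86 -0.14 0 0 0 -1;-0.8 -0.86 -0.14 0 0 0 -1;-0.8 -0.86 -0.14 0 0 0 -1;-0.8 -0.86 -0.14 0 0 0 -1;-0.8 -0.86 -0.14 0 0 0 -1' ; python3 -m jog '-0.8 -0.86 -0.14 0 0 0 -1;-0.8 -0.86 -0.14 0 0 0 -1;-0.8 -0.86 -0.14 0 0 0 -1;-0.8 -0.86 -0.14 0 0 0 -1;-0.8 -0.86 -0.14 0 0 0 -1'; python3 go.py 500 -60 300 90
```

```text
t: 1.5
ee_pos: [300.1, 373.2, 247.7]
orientation: [0.523, 3.097, -0.0]
ft_force: [0.9, -0.1, -0.3]
width: 87.4
grasp_force: 0.0
t: 2.0
ee_pos: [395.1, 158.3, 276.0]
orientation: [0.523, 3.097, 0.001]
ft_force: [1.1, 0.9, 0.1]
width: 87.9
grasp_force: 0.0
t 2.0 pos [395.1 158.3 276. ] yaw 70.8 w 87.9 q6 -0.88 shift [-0.8542 -0.8585 -0.1196] turn [ 0.001  0.002 -0.639]
```

```bash
python3 -m jog '-0.85 -0.86 -0.12 0 0 -0.2 -1;-0.85 -0.86 -0.12 0 0 -0.4 -0.5;-0.85 -0.86 -0.12 0 0 -0.64 0;-0.85 -0.86 -0.12 0 0 -0.64 0;-0.85 -0.86 -0.12 0 0 -0.64 0;-0.85 -0.86 -0.12 0 0 -0.64 0;-0.85 -0.86 -0.12 0 0 -0.64 0'
cat > b.py <<'E'
from h import *; import sys
np.set_printoptions(precision=1,suppress=True)
o=get_obs(); m,T=cam_pose("wrist"); im=get_image("wrist"); print(o["t"],o["qvel"].max() if hasattr(o["qvel"],"max") else max(o["qvel"]),o["qpos"][5],o["width"])
n=sys.argv[1]; cv2.imwrite(f"pics/{n}.png",im[...,::-1]); np.save(f"pics/{n}.npy",T)
for k in sys.argv[2:]:
    for r in pinpoint(k,"wrist")[:1]: 
        p=w(T,r["xyz"]); print(k,p,round(r["confidence"],2),proj(m,T,p)[0])
E
python3 b.py w1 controller guard_handle dial_grip dial_pointer mark_point
```

```text
t: 2.7
ee_pos: [498.5, -58.3, 299.1]
orientation: [-0.002, -3.141, -0.001]
ft_force: [0.3, 0.5, 0.2]
width: 45.2
grasp_force: 0.0
2.7 0.038448764893250095 -1.7101000837434908 45.18672628332264
controller [532.4 -53.7  -0.7] 0.61 [259.  174.6]
guard_handle [534.7 -45.2 105. ] 0.69 [266.2 192.7]
```

View pics/w1.png

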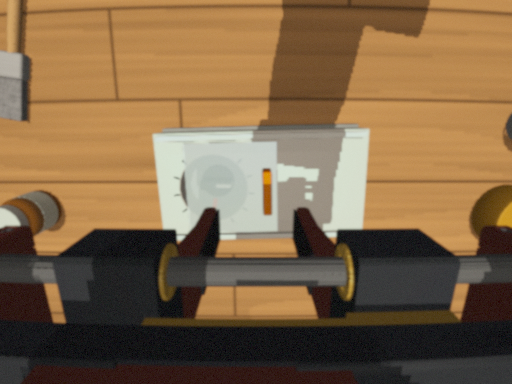

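```bash
cat > c.py <<'E'
from h import *
np.set_printoptions(precision=2,suppress=True)
rays=[]
for c,f in (("scene","scene0"),("top","top0"),("wrist","w1")):
    m,T=cam_pose(c)
    if c=="wrist":T=np.load("pics/w1.npy")
    im=cv2.imread(f"pics/{f}.png"); hsv=cv2.cvtColor(im,40)
    p=proj(m,T,[535.6,-42.7,102])[0]; mk=cv2.inRange(hsv,(3,150,60),(18,255,255)); 
    yy,xx=np.nonzero(mk); s=(abs(xx-p[0])<35)&(abs(yy-p[1])<35); 
    n,l,st,ce=cv2.connectedComponentsWithStats(mk); 
    i=min(range(1,n),key=lambda i:np.hypot(*(ce[i]-p))+ (1000 if st[i,4]<20 else 0))
    print(c,p,ce[i],st[i],"top plane",onz(m,T,ce[i],105)); rays.append(ray(m,T,ce[i]))
    # white top quad at z=75
    w8=cv2.inRange(hsv,(15,0,110),(100,75,255)); n,l,st,ce=cv2.connectedComponentsWithStats(cv2.morphologyEx(w8,cv2.MORPH_CLOSE,np.ones((5,5))))
    q=proj(m,T,[535,20,75])[0].astype(int); i=l[q[1],q[0]]
    print(" comp",i,st[i])
    if i:
        cs=max(cv2.findContours((l==i).astype(np.uint8),0,1)[0],key=len)[:,0]
        P=np.array([onz(m,T,x,80)[:2] for x in cs],np.float32); print(cv2.minAreaRect(P))
print(tri(rays), tri(rays[1:]))
E
python3 c.py
```

```text
scene [237.57 196.38] [236.69 196.06] [235 186   4  23  81] top plane [537.11 -44.96 105.  ]
 comp 28 [ 178  178  116   51 5006]
((535.4530029296875, -51.3167724609375), (165.9234619140625, 298.57952880859375), 1.2288696765899658)
top [269.66 180.89] [269.84 180.86] [268 171   5  20  49] top plane [534.9  -43.04 105.  ]
 comp 5 [ 217  148  112   75 6046]
((528.4248657226562, -49.17265319824219), (172.07252502441406, 300.6991271972656), 1.3146203756332397)
wrist [267.96 192.76] [266.84 194.33] [263 170   8  44 241] top plane [536.94 -44.32 105.  ]
 comp 2 [  152   124   218   118 20928]
((530.2778930664062, -50.86883544921875), (167.62802124023438, 299.3357849121094), 1.583338737487793)
[536.19 -44.13 103.97] [536.56 -43.71 102.56]
```

```bash
python3 go.py 560 -60 300 90; python3 -m jog '-0.3 0 0 0 0 0 0;-0.3 0 0 0 0 0 0;-0.3 0 0 0 0 0 0'; python3 b.py w2 controller guard_handle dial_grip dial_pointer mark_point; sed -i 's/"w1"/"w2"/;s/w1.npy/w2.npy/' c.py; python3 c.py|tail -5;  python3 -c "
import cv2
cv2.imwrite('pics/w2z.png',cv2.resize(cv2.imread('pics/w2.png')[60:280,130:410],(760,597),interpolation=3))"
```

```text
t 3.0 pos [498.3 -56.5 299.3] yaw 90.2 w 43.9 q6 -1.71 shift [-0.3086 -0.0186 -0.0034] turn [ 0.    -0.     0.006]
t: 3.3
ee_pos: [559.6, -56.7, 298.9]
orientation: [0.004, -3.141, -0.0]
ft_force: [-0.3, 0.3, -1.2]
width: 44.2
grasp_force: 0.0
3.3 0.051555052519776094 -1.6957544279725336 44.188349323083834
controller [535.5 -54.8   0.3] 0.57 [257.6 140.4]
guard_handle [533.6 -44.9 101.5] 0.68 [265.7 146.1]
((528.4248657226562, -49.17265319824219), (172.07252502441406, 300.6991271972656), 1.3146203756332397)
wrist [267.37 147.61] [266.   143.84] [263 124   7  46 274] top plane [530.41 -44.65 105.  ]
 comp 2 [  148    82   225   120 24572]
((533.6092529296875, -51.134765625), (160.11473083496094, 298.95904541015625), 1.2830135822296143)
[533.36 -44.25 101.36] [529.68 -43.69 122.34]
```

View pics/w2z.png

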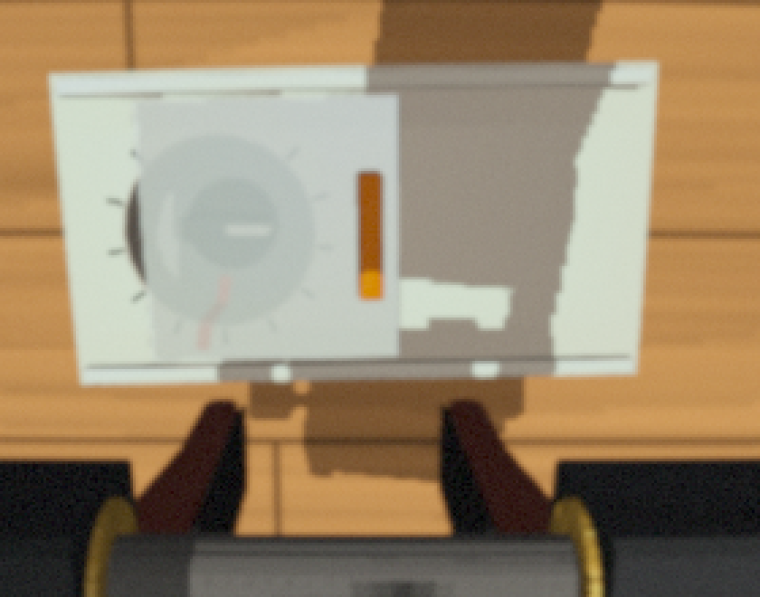

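```bash
python3 go.py 534 -44 150 91.3; python3 go.py 534 -44 105 91.3
```

```text
t 3.6 pos [557.8 -57.4 299.5] yaw 90.1 w 43.6 q6 -1.70 shift [0.1187 0.0672 0.7475] turn [-0.    -0.    -0.041]
t 3.6 pos [557.8 -57.4 299.5] yaw 90.1 w 43.6 q6 -1.70 shift [0.1186 0.0672 0.9725] turn [-0.    -0.    -0.041]
```

```bash
python3 -m jog '0.12 0.067 0.2 0 0 -0.04 0;0.12 0.067 0.45 0 0 -0.04 0;0.12 0.067 0.7 0 0 -0.04 0;0.12 0.067 0.8 0 0 -0.04 0;0.12 0.067 0.8 0 0 -0.04 0;0.12 0.067 0.8 0 0 -0.04 0'; python3 b.py w3 guard_handle; python3 go.py 534 -44 105 91.3;python3 -c "
import cv2
cv2.imwrite('pics/w3z.png',cv2.imread('pics/w3.png')[60:330,100:420])"
```

```text
t: 4.2
ee_pos: [534.9, -44.2, 140.0]
orientation: [-0.035, 3.141, -0.0]
ft_force: [-0.4, 0.1, 0.4]
width: 43.8
grasp_force: 0.0
4.2 0.0008464708555426866 -1.697557391040271 43.8187499183699
guard_handle [533.9 -43.5 103.8] 0.57 [257.9 202.2]
t 4.3 pos [535.9 -44.3 141.1] yaw 91.3 w 44.4 q6 -1.70 shift [0.0101 0.0018 0.1807] turn [-0.001  0.006 -0.001]
```

View pics/w3z.png

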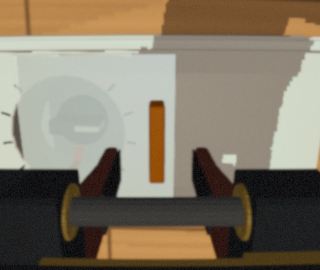

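Handle (crop px 157,140) is centred between the fingers; descend and grip.

```bash
python3 -m jog '0.01 0 0.1 0 0 0 0;0.01 0 0.18 0 0 0 0;0.01 0 0.18 0 0 0 0;0.01 0 0.18 0 0 0 1;0.01 0 0.18 0 0 0 1;0.01 0 0.18 0 0 0 1;0.01 0 0.18 0 0 0 1;0.01 0 0.18 0 0 0 1'
```

```text
t: 5.1
ee_pos: [533.0, -44.2, 103.8]
orientation: [-0.035, 3.14, -0.0]
ft_force: [0.1, 0.3, 3.1]
width: 11.3
grasp_force: 30.0
```

```bash
python3 -m jog '0 0.15 0 0 0 0 1;0 0.3 0 0 0 0 1;0 0.42 0 0 0 0 1;0 0.5 0 0 0 0 1;0 0.5 0 0 0 0 1'; python3 -m jog '0 0.02 0 0 0 0 1;0 0.04 0 0 0 0 1;0 0.05 0 0 0 0 1;0 0.05 0 0 0 0 1'
```

```text
t: 5.6
ee_pos: [530.7, 57.5, 103.8]
orientation: [-0.038, 3.141, 0.001]
ft_force: [-0.9, 2.3, 5.1]
width: 11.6
grasp_force: 30.0
t: 6.0
ee_pos: [530.5, 65.1, 103.8]
orientation: [-0.035, 3.141, -0.0]
ft_force: [-0.6, 1.4, 6.1]
width: 11.5
grasp_force: 30.0
```

```bash
python3 -m jog '0 0.015 0 0 0 0 1;0 0.015 0 0 0 0 1';python3 -m jog '0 0.015 0 0 0 0 1;0 0.015 0 0 0 0 1'
```

```text
t: 6.2
ee_pos: [530.5, 68.0, 103.8]
orientation: [-0.034, 3.141, -0.0]
ft_force: [-0.4, 0.0, 6.8]
width: 11.8
grasp_force: 30.0
t: 6.4
ee_pos: [530.4, 69.6, 103.7]
orientation: [-0.036, 3.141, -0.004]
ft_force: [-0.3, -8.0, 6.6]
width: 11.6
grasp_force: 30.0
```

```bash
python3 -m jog '0 0.01 0 0 0 0 1;0 0.01 0 0 0 0 1'; python3 -m jog '0 0 0 0 0 0 0;0 0 0 0 0 0 0;0 0 0 0 0 0 0;0 0 -0.15 0 0 0 0;0 0 -0.4 0 0 0 0;0 0 -0.6 0 0 0 0;0 0 -0.6 0 0 0 0'; python3 go.py 555 -120 240 91.3
```

```text
t: 6.6
ee_pos: [530.4, 69.8, 103.7]
orientation: [-0.037, 3.141, -0.008]
ft_force: [0.3, -18.4, 7.0]
width: 11.4
grasp_force: 30.0
t: 7.3
ee_pos: [533.3, 74.3, 228.7]
orientation: [-0.035, 3.132, 0.002]
ft_force: [0.6, 0.0, -0.1]
width: 44.0
grasp_force: 0.0
t 7.3 pos [533.3  74.3 228.7] yaw 91.3 w 44.0 q6 -1.48 shift [-0.0869 -0.9738 -0.0569] turn [ 0.002  0.019 -0.   ]
```

```bash
python3 -m jog '-0.1 -0.25 -0.057 0 0 0 0;-0.1 -0.5 -0.057 0 0 0 0;-0.1 -0.75 -0.057 0 0 0 0;-0.1 -0.97 -0.057 0 0.02 0 0;-0.1 -0.97 -0.057 0 0.02 0 0;-0.1 -0.97 -0.057 0 0.02 0 0'; python3 b.py w4 guard_handle controller dial_grip dial_pointer mark_point;python3 -m jog '0.25 0 0 0 0 0 0;0.25 0 0 0 0 0 0;0.25 0 0 0 0 0 0'; python3 b.py w5 guard_handle dial_grip dial_pointer mark_point; python3 -c "
import cv2,numpy as np
cv2.imwrite('pics/w45.png',np.hstack([cv2.resize(cv2.imread('pics/'+n+'.png')[60:280,130:400],(395,322),interpolation=3) for n in('w4','w5')]))"
```

```text
t: 7.9
ee_pos: [553.7, -120.4, 233.6]
orientation: [0.031, -3.13, -0.001]
ft_force: [-0.3, 0.8, -0.2]
width: 44.0
grasp_force: 0.0
7.9 0.04141447244054971 -1.823301618782503 43.99821510782525
guard_handle [533.   69.6 103.5] 0.85 [429.9 163.2]
dial_grip [ 537.8 -123.9   52.9] 0.59 [253.9 157.1]
dial_pointer [533.9 -95.6  56.3] 0.79 [276.8 154.9]
t: 8.5
ee_pos: [503.9, -120.1, 235.5]
orientation: [0.036, -3.131, 0.0]
ft_force: [0.1, -0.2, -0.3]
width: 44.3
grasp_force: 0.0
8.5 0.01694165399246836 -1.8475064023189336 44.28848008907966
guard_handle [531.9  67.4 105. ] 0.7 [420.6 205.8]
dial_grip [ 537.  -126.8   53.3] 0.88 [250.8 194.2]
dial_pointer [535.5 -99.9  59.2] 0.78 [271.8 194.8]
mark_point [ 557.5 -122.4   58.8] 0.47 [253.7 210.7]
```

View pics/w45.png

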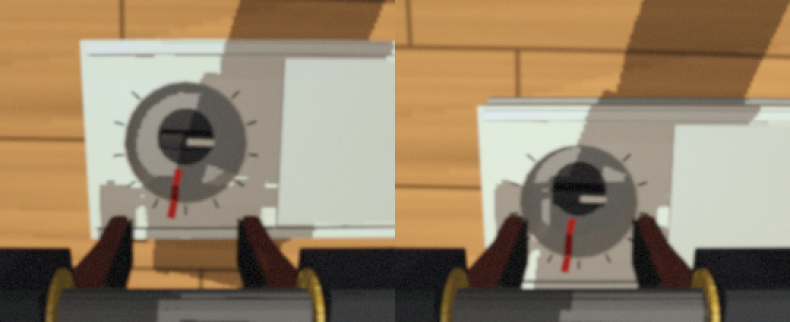

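```bash
cat > d.py <<'E'
from h import *; import sys
np.set_printoptions(precision=1,suppress=True)
m=camera_model("wrist")
def uz(T,pts,z): return np.array([onz(m,T,p,z)[:2] for p in pts])
def ana(n,A,verbose=1):
    im=cv2.imread(f"pics/{n}.png"); T=np.load(f"pics/{n}.npy"); hsv=cv2.cvtColor(im,40)
    red=cv2.inRange(hsv,(0,120,60),(6,255,255))|cv2.inRange(hsv,(170,120,60),(180,255,255))
    pts=np.argwhere(red)[:,::-1]
    for z,lo,hi in ((75,50,75),(20,25,47)):
        P=uz(T,pts,z)-A if len(pts) else np.zeros((0,2)); r=np.hypot(*P.T); s=(r>lo)&(r<hi)
        if s.sum()>3: print(n,"red z",z,s.sum(),"r",r[s].min(),r[s].max(),"mean ang",np.degrees(np.arctan2(*(P[s].mean(0))[::-1])))
    g=np.argwhere(im.min(2)>-1)[:,::-1]; c=proj(m,T,[*A,60])[0]; g=g[np.hypot(*(g-c).T)<32]
    v=hsv[g[:,1],g[:,0],2].astype(int);sa=hsv[g[:,1],g[:,0],1]
    P=uz(T,g,60)-A; r=np.hypot(*P.T); s=(v>115)&(r<25)&(sa<60)
    print(n,"axis px",c,"white",s.sum())
    if s.sum()>3:
        Q=P[s]; mu=Q.mean(0); u=np.linalg.svd(Q-mu)[2][0]; u*=np.sign(u@mu); L=(Q-mu)@u
        print(" pointer mean",mu+A,"r",np.hypot(*mu),"dir",np.degrees(np.arctan2(u[1],u[0])),"from axis",np.degrees(np.arctan2(mu[1],mu[0])),"off-axis mm",mu[0]*-u[1]+mu[1]*u[0],"span",L.min(),L.max())
if __name__=="__main__":
    A=np.array([float(x) for x in sys.argv[1:3]])
    for n in sys.argv[3:]: ana(n,A)
E
python3 d.py 535.6 -121 w4 w5
```

```text
w4 red z 75 53 r 50.028546222417816 63.29389493559476 mean ang -10.023685750241684
w4 red z 20 54 r 32.21095700506699 46.81363135667295 mean ang -9.253649683423102
w4 axis px [256.3 156.2] white 154
 pointer mean [ 541.6 -122.5] r 6.162171418762791 dir -73.19502111273984 from axis -13.697181802259253 off-axis mm 5.309388639212258 span -26.500077473528922 21.70872163554806
w5 red z 75 52 r 50.14675452173046 71.30705488398895 mean ang -10.805357411358415
w5 red z 20 52 r 32.96888588082197 46.803223874049216 mean ang -9.832902843404085
w5 axis px [255.2 194.7] white 77
 pointer mean [ 536.7 -107.6] r 13.407024310106078 dir 89.08260746533625 from axis 85.47560103299588 off-axis mm -0.8434702624980752 span -11.186454290515924 10.674948171258938
```

```bash
python3 -m jog '-0.16 0 0 0 0 0.28 0;-0.16 0 0 0 0 0.56 0;-0.16 0 0 0 0 0.84 0;-0.16 0 0 0 0 1 0;-0.16 0 0 0 0 1 0'; python3 -m jog '0 0 0 0 0 0.28 0;0 0 0 0 0 0.56 0;0 0 0 0 0 0.84 0;0 0 0 0 0 1 0;0 0 0 0 0 1 0';python3 -m jog '0 0 0 0 0 0.28 0;0 0 0 0 0 0.56 0;0 0 0 0 0 0.84 0;0 0 0 0 0 1 0;0 0 0 0 0 1 0'; python3 b.py w6 dial_grip dial_pointer mark_point; python3 d.py 536.3 -121 w6; python3 go.py 536.3 -121.5 110 -1; python3 -c "
import cv2
cv2.imwrite('pics/w6z.png',cv2.resize(cv2.imread('pics/w6.png')[80:300,130:400],(540,440),interpolation=3))"
```

```text
t: 9.25
ee_pos: [536.9, -120.1, 234.8]
orientation: [-0.777, -3.034, 0.004]
ft_force: [-1.0, -0.1, 0.4]
width: 44.0
grasp_force: 0.0
t: 9.75
ee_pos: [536.7, -120.1, 234.9]
orientation: [-1.534, -2.732, 0.008]
ft_force: [-1.3, 0.4, -0.6]
width: 44.0
grasp_force: 0.0
t: 10.25
ee_pos: [536.5, -120.1, 234.9]
orientation: [-2.188, -2.244, 0.012]
ft_force: [0.7, -0.1, 0.1]
width: 43.7
grasp_force: 0.0
10.25 0.0015932808078516422 -0.26416389633874787 43.66799012706939
dial_grip [ 538.  -123.8   54. ] 0.86 [258.3 170.7]
mark_point [ 556.8 -121.6   56.8] 0.7 [273.3 169.7]
w6 red z 75 52 r 50.07026588675447 62.19685696072985 mean ang -10.680939710830073
w6 red z 20 61 r 31.15717625440608 46.761920112505855 mean ang -11.16452882436924
w6 axis px [257.  169.4] white 257
 pointer mean [ 536.6 -127.5] r 6.47154365607803 dir -85.5292112206842 from axis -86.94018081612813 off-axis mm -0.1593525477670067 span -29.3902322653988 17.817512386644918
t 10.4 pos [ 536.4 -120.1  234.8] yaw 1.5 w 43.9 q6 -0.26 shift [-0.0069  0.0061  0.6242] turn [-0.02   0.     0.082]
```

View pics/w6z.png

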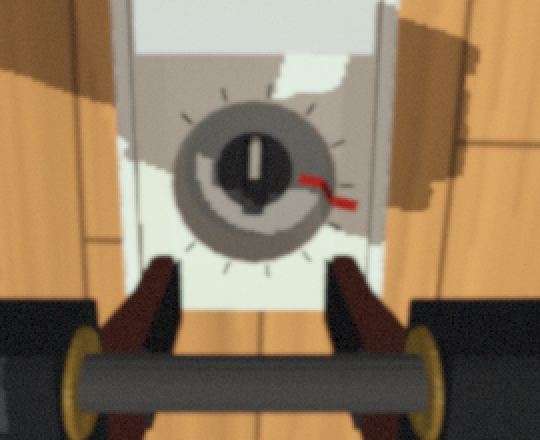

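```bash
python3 -m jog '-0.008 0 0.2 -0.02 0 0.05 0;-0.008 0 0.4 -0.02 0 0.05 0;-0.008 0 0.62 -0.02 0 0.05 0;-0.008 0 0.7 -0.02 0 0.05 0;-0.008 0 0.7 -0.02 0 0.05 0'; python3 go.py 536.3 -121.8 55 0; python3 b.py w7 dial_grip;  python3 -c "
import cv2
cv2.imwrite('pics/w7z.png',cv2.imread('pics/w7.png')[80:350,100:420])"
```

```text
t: 10.95
ee_pos: [532.9, -121.2, 92.3]
orientation: [-2.221, -2.216, 0.005]
ft_force: [-0.0, -0.7, 0.3]
width: 44.1
grasp_force: 0.0
t 10.9 pos [ 532.9 -121.2   92.3] yaw -0.1 w 44.1 q6 -0.24 shift [-0.003   0.0181  0.1862] turn [-0.01  -0.002 -0.004]
10.95 0.03623931630235398 -0.24317290602292885 44.107143883975375
dial_grip [ 537.5 -123.4   53. ] 0.83 [261.9 204.3]
```

View pics/w7z.png

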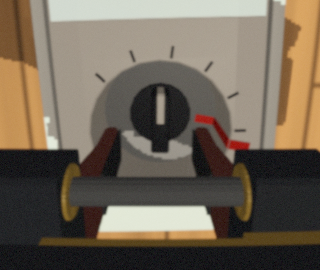

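```bash
python3 -m jog '0 0.018 0.03 0 0 0 0;0 0.018 0.1 0 0 0 0;0 0.018 0.186 0 0 0 0;0 0.018 0.186 0 0 0 0'; python3 go.py 536.3 -121.8 55 0
```

```text
t: 11.45
ee_pos: [537.3, -121.4, 56.0]
orientation: [-2.224, -2.216, 0.002]
ft_force: [-0.5, -0.4, -1.0]
width: 44.2
grasp_force: 0.0
t 11.4 pos [ 537.3 -121.4   56. ] yaw -0.2 w 44.2 q6 -0.24 shift [-0.0019 -0.0049  0.0051] turn [-0.005 -0.001 -0.007]
```

```bash
python3 -m jog '0 -0.005 0 0 0 0 1;0 -0.005 0 0 0 0 1;0 -0.005 0 0 0 0 1;0 -0.005 0 0 0 0 1;0 -0.005 0 0 0 0 1;0 -0.005 0 0 0 0 1;0 -0.005 0 0 0 0 1'; python3 b.py w8 dial_pointer
```

```text
t: 12.15
ee_pos: [537.5, -121.8, 57.7]
orientation: [2.226, 2.217, -0.0]
ft_force: [0.3, 0.0, 0.5]
width: 0.1
grasp_force: 0.0
12.15 0.0018939854411673754 -0.24015193861090814 0.05052011598296425
dial_pointer [ 534.6 -100.    60.1] 0.96 [250.6 188.2]
```

```bash
python3 -c "
import cv2
cv2.imwrite('pics/w8z.png',cv2.imread('pics/w8.png')[80:350,100:420])"
```

```text
(no output)
```

View pics/w8z.png

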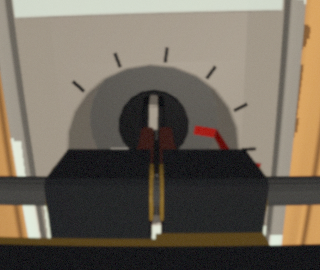

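Run:
```python
from h import *
np.set_printoptions(precision=1,suppress=True)
m=camera_model("wrist"); C=np.array(m["tool_from_camera"])
for n in ("w7","w8"):
    T=np.load(f"pics/{n}.npy"); TT=T@np.linalg.inv(C)
    print(n,"tool",TT[:3,3])
    for y in (0,22,-22): print("tip tool y",y,proj(m,T,w(TT,[0,y,17]))[0]-[100,80], proj(m,T,w(TT,[10,y,17]))[0]-[100,80])
    for P in ([536.5,-121.5,60],[536.5,-98,60],[536.5,-144,60],[536.5,-70.5,75],[536.5,-172,75]): print(P,proj(m,T,P)[0]-[100,80])
print(get_obs())
```

```text
w7 tool [ 532.9 -121.2   92.3]
tip tool y 0 [155.6 131.3] [155.6 117.6]
tip tool y 22 [187.2 131.3] [187.6 117.6]
tip tool y -22 [124.  131.3] [123.6 117.5]
[536.5, -121.5, 60] [160.7 124.9]
[536.5, -98, 60] [160.8  94.1]
[536.5, -144, 60] [160.6 152.7]
[536.5, -70.5, 75] [161.1  57.6]
[536.5, -172, 75] [160.7 195.7]
w8 tool [ 537.5 -121.8   57.7]
tip tool y 0 [155.6 131.3] [155.6 117.6]
tip tool y 22 [187.2 131.3] [187.6 117.6]
tip tool y -22 [124.  131.3] [123.6 117.5]
[536.5, -121.5, 60] [154.  141.3]
[536.5, -98, 60] [153.8 105. ]
[536.5, -144, 60] [154.1 173.6]
[536.5, -70.5, 75] [153.3  61.8]
[536.5, -172, 75] [154.2 225.5]
{'t': 12.25, 'qpos': array([-0.2,  0.6,  1.9, -0. ,  0.7, -0.2]), 'qvel': array([ 0.,  0., -0.,  0.,  0., -0.]), 'joint_torque': array([  0. , -52.4, -17.7,   0. ,   0. ,  -0. ]), 'ee_pos': array([ 537.5, -121.7,   57.7]), 'orientation': array([ 2.2,  2.2, -0. ]), 'ft_force': array([-0.8, -0.2,  0.7]), 'moment': array([ 0.,  0., -0.]), 'grasp_force': 0.0, 'width': 0.49720992571960976}
```

```bash
python3 - <<'E'
from h import *
np.set_printoptions(precision=1,suppress=True)
m=camera_model("wrist")
D={"w4":(275.6,157.7),"w5":(273.5,196),"w6":(257,148.5),"w7":(260,168),"w8":(253,174)}
r={n:ray(m,np.load(f"pics/{n}.npy"),p) for n,p in D.items()}
for S in (list(D),["w4","w5","w6"],["w6","w7","w8"],["w7","w8"],["w4","w8"]): 
    X=tri([r[n] for n in S]); print(S,X,[proj(m,np.load(f"pics/{n}.npy"),X)[0]-D[n] for n in S])
for n in D: print(n,[onz(m,np.load(f"pics/{n}.npy"),D[n],z)[:2] for z in (40,60)])
E
python3 -c "
import cv2
cv2.imwrite('pics/w78.png',cv2.resize(cv2.imread('pics/w8.png')[150:250,190:320],(780,600),interpolation=2))"
```

```text
['w4', 'w5', 'w6', 'w7', 'w8'] [536.9 -95.6  51.6] [array([ 0.9, -0.9]), array([ 1.2, -1.6]), array([ 1.1, -0.4]), array([1.2, 0.7]), array([1.5, 4.1])]
['w4', 'w5', 'w6'] [536.7 -96.6  57.9] [array([ 0.4, -0.4]), array([ 0.7, -0.5]), array([0.9, 1.1])]
['w6', 'w7', 'w8'] [535.8 -99.4  24.1] [array([0.2, 0.1]), array([-0.5, -0.9]), array([0.2, 0.9])]
['w7', 'w8'] [ 536.  -103.8    2.5] [array([-0.6, -0.5]), array([0.6, 0.6])]
['w4', 'w8'] [537.5 -95.3  44.6] [array([ 0.7, -1.2]), array([2.4, 1.3])]
w4 [array([539.7, -95.7]), array([537. , -97.2])]
w5 [array([542.5, -96.2]), array([536.8, -97.7])]
w6 [array([535.5, -97.4]), array([535.6, -95.1])]
w7 [array([536.1, -97.2]), array([535.9, -93.5])]
w8 [array([535.8, -95.4]), array([536.1, -91.2])]
```

View pics/w78.png

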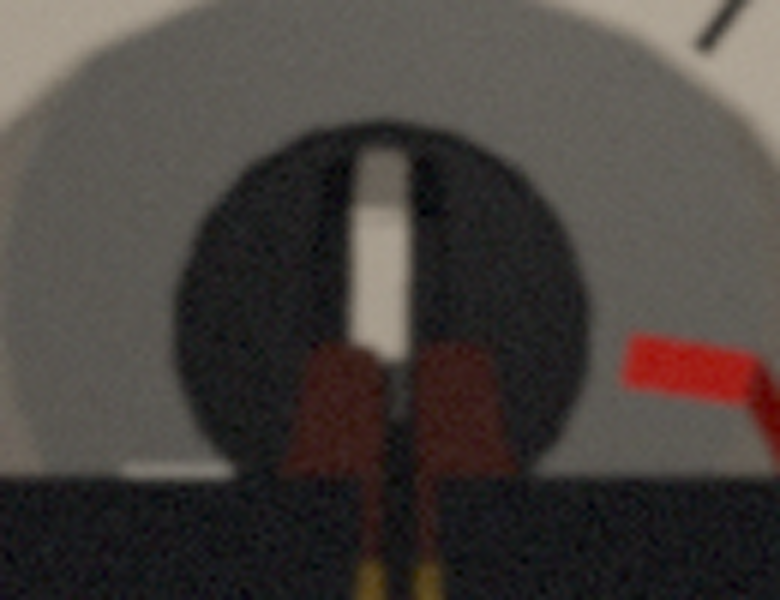

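```bash
python3 -m jog '0 -0.005 0 0 0 0 0;0 -0.005 0 0 0 0 0;0 -0.005 0 0 0 0 0;0 -0.005 0.02 0 0 0 0;0 -0.005 0.04 0 0 0 0;0 -0.005 0.04 0 0 0 0'; python3 go.py 536.3 -121.8 50 0;  python3 -m jog '0 0 0.01 0 0 0 0;0 0 0.01 0 0 0 0'
```

```text
t: 12.85
ee_pos: [536.0, -121.6, 48.9]
orientation: [-2.225, -2.216, 0.001]
ft_force: [-0.1, -0.2, 0.1]
width: 42.8
grasp_force: 0.0
t 12.8 pos [ 536.  -121.6   48.9] yaw -0.2 w 42.8 q6 -0.24 shift [-0.0009  0.0017 -0.0055] turn [-0.002 -0.    -0.008]
t: 13.05
ee_pos: [536.3, -121.7, 47.4]
orientation: [-2.226, -2.217, 0.001]
ft_force: [-0.3, 0.8, 0.4]
width: 43.6
grasp_force: 0.0
```

```bash
python3 -m jog '0 0 0.01 0 0 0 0;0 0 0.01 0 0 0 0'|grep -E "pos|ft_";  python3 -m jog '0 0 0.01 0 0 0 0;0 0 0.01 0 0 0 0'|grep -E "pos|ft_"; python3 -m jog '0 0 0.01 0 0 0 0;0 0 0.01 0 0 0 0'|grep -E "pos|ft_"
```

```text
ee_pos: [536.4, -121.7, 45.5]
ft_force: [0.0, 0.9, 0.7]
ee_pos: [536.4, -121.7, 43.5]
ft_force: [0.3, -0.1, -0.2]
ee_pos: [536.3, -121.7, 41.4]
ft_force: [0.1, -0.5, 0.6]
```

No skirt contact at a nominal tip height of 24 mm, so the real fingertips sit higher than stated. Trying the grip here.

```bash
python3 -m jog '0 0 0 0 0 0 1;0 0 0 0 0 0 1;0 0 0 0 0 0 1;0 0 0 0 0 0 1;0 0 0 0 0 0 1;0 0 0 0 0 0 1'
```

```text
t: 14.25
ee_pos: [535.6, -121.7, 41.7]
orientation: [-2.225, -2.216, 0.002]
ft_force: [-4.6, -2.6, 3.9]
width: 13.8
grasp_force: 30.0
```

```bash
python3 -m jog '0 0 0 0 0 0.25 1;0 0 0 0 0 0.5 1;0 0 0 0 0 0.75 1;0 0 0 0 0 1 1;0 0 0 0 0 1 1'; python3 -m jog '0 0 0 0 0 0.25 1;0 0 0 0 0 0.5 1;0 0 0 0 0 0.75 1;0 0 0 0 0 1 1;0 0 0 0 0 1 1'|grep -E "pos|ft|wid';";python3 -m jog '0 0 0 0 0 0.25 1;0 0 0 0 0 0.5 1;0 0 0 0 0 0.75 1;0 0 0 0 0 1 1;0 0 0 0 0 1 1'; python3 go.py 536.3 -121.7 41.5 -100
```

```text
t: 14.75
ee_pos: [534.9, -121.5, 41.6]
orientation: [-2.725, -1.56, 0.004]
ft_force: [-7.1, 0.5, 6.4]
width: 13.9
grasp_force: 30.0
ee_pos: [534.4, -121.1, 41.6]
ft_force: [-7.3, 1.3, 9.0]
t: 15.75
ee_pos: [534.3, -120.5, 41.6]
orientation: [-3.14, 0.012, 0.007]
ft_force: [-7.9, 4.6, 9.2]
width: 13.7
grasp_force: 30.0
t 15.8 pos [ 534.3 -120.5   41.6] yaw -90.5 w 13.7 q6 1.33 shift [0.0103 0.0057 0.0006] turn [-0.003  0.009  0.318]
```

```bash
python3 -m jog '0 0 0 0 0 0.2 1;0 0 0 0 0 0.32 1;0 0 0 0 0 0.32 1;0 0 0 0 0 0.32 1'; python3 -m jog '0 0 0 0 0 0 0;0 0 0 0 0 0 0;0 0 0 0 0 0 0;0 0 0 0 0 0 0;0 0 -0.1 0 0 0 0;0 0 -0.3 0 0 0 0;0 0 -0.55 0 0 0 0;0 0 -0.9 0 0 0 0'; python3 -m jog '0 0 0 0 0 0 0;0 0 0 0 0 0 0'; python3 b.py w9 dial_grip dial_pointer mark_point; python3 d.py 536.3 -121.5 w9
```

```text
t: 16.15
ee_pos: [534.3, -120.4, 41.6]
orientation: [-3.128, 0.27, 0.007]
ft_force: [-8.3, 6.5, 9.8]
width: 13.7
grasp_force: 30.0
t: 16.95
ee_pos: [536.1, -121.7, 203.0]
orientation: [-3.13, 0.269, 0.002]
ft_force: [0.5, -0.7, 0.3]
width: 43.8
grasp_force: 0.0
t: 17.15
ee_pos: [537.3, -122.0, 203.0]
orientation: [3.129, -0.269, 0.005]
ft_force: [-0.9, 0.1, -0.8]
width: 43.7
grasp_force: 0.0
17.15 0.04308479234319962 1.497710083910014 43.654237251748924
dial_grip [ 537.6 -126.7   51.9] 0.66 [259.4 172.9]
dial_pointer [ 559.8 -127.5   60.6] 0.7 [256.9 155.1]
mark_point [ 559.1 -124.7   62.5] 0.53 [254.5 156.4]
w9 red z 75 182 r 50.3688827420425 74.95503494997581 mean ang 164.2762972058807
w9 red z 20 81 r 31.2924309467769 46.221272109184405 mean ang -10.007376177742769
w9 axis px [255.2 176.2] white 228
 pointer mean [ 533.1 -130.3] r 9.334144458242363 dir -163.24167365274207 from axis -109.9662125087137 off-axis mm 7.481499896142415 span -27.335757171512267 19.28099668873424
```

```bash
cat > e.py <<'E'
from h import *; import sys
np.set_printoptions(precision=1,suppress=True)
m=camera_model("wrist")
A=np.array([float(x) for x in sys.argv[1:3]]); a0=float(sys.argv[3]); 
def rect(im,T,z,rs,ts,a):
    c,s=np.cos(np.radians(a)),np.sin(np.radians(a)); g=np.array([[*(A+[r*c-t*s,r*s+t*c]),z] for r in rs for t in ts])
    p=proj(m,T,g).astype(np.float32).reshape(len(rs),len(ts),2); return cv2.remap(im,p[...,0],p[...,1],1).astype(float)
for n in sys.argv[4:]:
    im=cv2.imread(f"pics/{n}.png"); T=np.load(f"pics/{n}.npy"); ts=np.arange(-9,9.1,.5)
    for name,z,r0,r1,a in (("pointer",60,4,22,a0),("red floor",20,33,46,-10),("red rim",75,52,64,-10)):
        rs=np.arange(r0,r1+.1,1.); I=rect(im,T,z,rs,ts,a)
        v=I.min(2) if name=="pointer" else I[...,2]-I[...,:2].max(2)
        v=np.clip(v-np.percentile(v,50,axis=1,keepdims=True)-15,0,None); W=v.sum(1); ok=W>0.3*W.max()
        c=(v@ts)[ok]/W[ok]; k,b=np.polyfit(rs[ok],c,1); 
        print(n,name,"n",ok.sum(),"peak %.0f"%v.max(),"dir %.1f"%(a+np.degrees(np.arctan(k))),"offset at r=0 %.1f"%b,"ang of mid %.1f"%(a+np.degrees(np.arctan(c.mean()/rs[ok].mean()))),"resid %.2f"%np.std(c-k*rs[ok]-b), "c",c[::4])
E
python3 e.py 536.3 -121.5 -10 w9; python3 e.py 536.3 -121.5 90 w4 w5 w6
```

```text
w9 pointer n 19 peak 85 dir -10.2 offset at r=0 0.3 ang of mid -8.9 resid 0.02 c [0.2 0.3 0.3 0.2 0.2]
w9 red floor n 14 peak 88 dir -9.7 offset at r=0 0.0 ang of mid -9.7 resid 0.02 c [0.2 0.2 0.2 0.2]
w9 red rim n 10 peak 89 dir -9.9 offset at r=0 0.0 ang of mid -9.9 resid 0.01 c [0.1 0.1 0.1]
w4 pointer n 19 peak 83 dir 88.7 offset at r=0 0.4 ang of mid 90.4 resid 0.04 c [ 0.3  0.2  0.2  0.1 -0.1]
w4 red floor n 14 peak 78 dir -11.6 offset at r=0 1.7 ang of mid -9.2 resid 0.04 c [0.7 0.7 0.5 0.4]
w4 red rim n 11 peak 84 dir -9.9 offset at r=0 0.3 ang of mid -9.6 resid 0.04 c [0.4 0.3 0.4]
w5 pointer n 19 peak 80 dir 89.3 offset at r=0 -0.3 ang of mid 88.0 resid 0.04 c [-0.3 -0.4 -0.5 -0.6 -0.6]
w5 red floor n 14 peak 75 dir -9.8 offset at r=0 0.3 ang of mid -9.4 resid 0.02 c [0.4 0.4 0.4 0.4]
w5 red rim n 12 peak 88 dir -9.8 offset at r=0 0.2 ang of mid -9.7 resid 0.03 c [0.3 0.3 0.3]
w6 pointer n 19 peak 84 dir 89.6 offset at r=0 0.4 ang of mid 91.3 resid 0.03 c [0.4 0.3 0.3 0.3 0.3]
w6 red floor n 14 peak 85 dir -10.4 offset at r=0 -0.0 ang of mid -10.4 resid 0.03 c [-0.3 -0.2 -0.2 -0.3]
w6 red rim n 11 peak 95 dir -10.7 offset at r=0 0.4 ang of mid -10.3 resid 0.02 c [-0.2 -0.3 -0.3]
```

```bash
python3 go.py 532 69.3 150 -88.7
```

```text
t 17.4 pos [ 535.4 -121.5  199.9] yaw -99.8 w 43.9 q6 1.50 shift [-0.1787 -0.937   0.25  ] turn [-0.001  0.006 -0.371]
```

```bash
python3 -m jog '-0.18 -0.25 0 0 0 -0.2 0;-0.18 -0.5 0 0 0 -0.37 0;-0.18 -0.75 0 0 0 -0.37 0;-0.18 -0.94 0.1 0 0 -0.37 0;-0.18 -0.94 0.2 0 0 -0.37 0;-0.18 -0.94 0.2 0 0 -0.37 0'; python3 b.py w10 guard_handle; python3 go.py 532 69.3 92 -88.7
```

```text
t: 17.95
ee_pos: [530.4, 70.8, 158.0]
orientation: [3.14, 0.039, -0.012]
ft_force: [0.8, -1.0, -0.0]
width: 44.1
grasp_force: 0.0
17.95 0.0443408825513158 1.6564696829693404 44.09594152268497
guard_handle [531.5  70.1 102.9] 0.94 [256.1 195.2]
t 18.1 pos [532.2  69.4 160.6] yaw -88.7 w 43.5 q6 1.66 shift [-1.00e-04  1.00e-04  3.43e-01] turn [ 0.001  0.006 -0.001]
```

```bash
python3 -m jog '0 0 0.15 0 0 0 0;0 0 0.27 0 0 0 0;0 0 0.3 0 0 0 0;0 0 0.3 0 0 0 0'; python3 -m jog '0 0 0.02 0 0 0 0;0 0 0.04 0 0 0 0;0 0 0.04 0 0 0 1;0 0 0.04 0 0 0 1;0 0 0.04 0 0 0 1;0 0 0.04 0 0 0 1;0 0 0.04 0 0 0 1;0 0 0.04 0 0 0 1'
```

```text
t: 18.45
ee_pos: [532.9, 68.7, 101.6]
orientation: [3.141, 0.033, -0.002]
ft_force: [-0.3, 0.0, 0.4]
width: 44.0
grasp_force: 0.0
t: 19.25
ee_pos: [533.2, 69.6, 93.8]
orientation: [3.141, 0.035, 0.0]
ft_force: [-0.3, -1.3, 1.9]
width: 11.9
grasp_force: 30.0
```

```bash
python3 -m jog '0 0.15 0 0 0 0 1;0 0.3 0 0 0 0 1;0 0.45 0 0 0 0 1;0 0.6 0 0 0 0 1;0 0.66 0 0 0 0 1;0 0.67 0 0 0 0 1;0 0.67 0 0 0 0 1'; python3 -m jog '0 0.015 0 0 0 0 1;0 0.015 0 0 0 0 1'; python3 -m jog '0 0.015 0 0 0 0 1;0 0.015 0 0 0 0 1'
```

```text
t: 19.95
ee_pos: [536.2, -64.3, 93.8]
orientation: [3.141, 0.035, 0.0]
ft_force: [-0.8, -2.3, 2.3]
width: 11.7
grasp_force: 30.0
t: 20.15
ee_pos: [536.3, -66.5, 93.8]
orientation: [-3.141, -0.036, -0.0]
ft_force: [-0.8, 1.4, 3.7]
width: 11.9
grasp_force: 30.0
t: 20.35
ee_pos: [536.3, -70.0, 93.8]
orientation: [-3.141, -0.036, -0.0]
ft_force: [-0.6, 1.3, 4.2]
width: 11.5
grasp_force: 30.0
```

```bash
python3 -m jog '0 0.01 0 0 0 0 1;0 0.01 0 0 0 0 1'; python3 -m jog '0 0.01 0 0 0 0 1;0 0.01 0 0 0 0 1'
```

```text
t: 20.55
ee_pos: [536.4, -70.5, 93.8]
orientation: [-3.139, -0.034, -0.0]
ft_force: [0.4, 11.8, 6.4]
width: 11.6
grasp_force: 30.0
t: 20.75
ee_pos: [536.3, -70.6, 93.8]
orientation: [-3.136, -0.032, 0.0]
ft_force: [1.4, 23.6, 6.3]
width: 11.6
grasp_force: 30.0
```

```bash
python3 -m jog '0 0 0 0 0 0 0;0 0 0 0 0 0 0;0 0 0 0 0 0 0;0 0 0 0 0 0 0;0 0 -0.15 0 0 0 0;0 0 -0.4 0 0 0 0;0 0 -0.65 0 0 0 0;0 0 -0.9 0 0 0 0'; python3 -m jog '0 0 0 0 0 0 0;0.2 0 0 0 0 0 0;0.2 0 0 0 0 0 0;0.2 0 0 0 0 0 0'; python3 b.py w11 guard_handle dial_pointer; python3 e.py 536.3 -121.5 -10 w11
python3 - <<'E'
from h import *
m,T=cam_pose("scene"); get_image("scene")
for k in ("truckle","jar","brush","cup","guard_handle"):
    for r in pinpoint(k,"scene")[:1]: print(k,np.round(w(T,r["xyz"]),1))
E
```

```text
t: 21.55
ee_pos: [535.7, -74.6, 275.3]
orientation: [3.141, 0.034, -0.001]
ft_force: [1.6, -0.7, -0.7]
width: 43.5
grasp_force: 0.0
t: 21.95
ee_pos: [575.9, -73.6, 272.4]
orientation: [3.141, 0.035, -0.003]
ft_force: [0.9, 0.9, -0.3]
width: 44.1
grasp_force: 0.0
21.95 0.02873227789113973 1.401394179817289 44.07725845335629
guard_handle [535.  -72.5 101.9] 0.81 [253.9 201.5]
w11 pointer n 9 peak 2 dir -11.7 offset at r=0 0.2 ang of mid -10.5 resid 0.08 c [ 0.1  0.  -0.2]
w11 red floor n 4 peak 3 dir -10.1 offset at r=0 -8.7 ang of mid -21.1 resid 0.09 c [-8.7]
w11 red rim n 1 peak 1 dir -10.3 offset at r=0 -0.2 ang of mid -10.5 resid 0.00 c [-0.5]
truckle [601.1 386.3   1.9]
jar [ 592.8 -440.5    1.4]
cup [445.4 394.   -1.6]
guard_handle [531.  -69.6  99.1]e.py:14: RankWarning: Polyfit may be poorly conditioned
  c=(v@ts)[ok]/W[ok]; k,b=np.polyfit(rs[ok],c,1);
```

Guard shut (handle y ≈ -71), things undisturbed, dial on the mark.

```bash
python3 -c "
from workcell import close_job; print(close_job())"
```

```text
the job is handed in; nothing more can be done
None
```

The job is handed in: the guard was slid open to its stop, the dial was turned clockwise until the pointer lay within about 0.5° of the red mark, and the guard was slid shut to its stop, with the cheese, jar and cup where they were and the brush not touched but not re-detected at the end; the dial could not be measured again through the shut guard.

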